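# Bleed the airbrush air reservoir

### The arm

A 7-joint arm with a two-finger parallel gripper is mounted at the origin on the work surface. World frame = base frame: x ahead of the robot, y to its left, z up, the work surface at z = 0. Lengths are in m, angles in rad, forces in N, time in s.
With the tool pointing down it reaches from about 0.4 to 0.875 m from the base axis. Payload 19.3 kg.
Tool frame: the origin (TCP) lies where the fingers leave the gripper's body, on its centre line; the fingertips stand bot.tip_reach ahead of it and the grasp point (between the pads) lies 54 mm ahead of it (bot.tip_reach is the distance from the TCP to the fingertips, in m); z points along the fingers, y is the line along which they close (so a half turn about z gives the same grasp; the last joint's range is limited). The gripper opens to 85 mm and grips with 20 to 120 N. Pads are 22 mm wide; open, the fingers measure 114 mm over their backs; the gripper's body (76 mm by 85 mm) begins 54 mm behind the grasp point. The pads swing forward as they close: fully open they stand 13 mm farther back than shut.
Start: joints at [-1.251, 0.521, -0.036, 1.599, 0.021, 1.021, -0.113], TCP at [0.238, 0.578, 0.304] pointing down, gripper open.
Joint ranges: [-2.91, 2.91], [-0.3, 2.13], [-1.5, 1.42], [0.17, 2.43], [-1.26, 4.41], [0.16, 1.93], [-2.52, 2.52]. Speed limits (rad/s): [1.89, 1.89, 2.39, 2.39, 3.01, 3.01, 3.01].

### API

Orientations are given as [roll, pitch, yaw] about the fixed x, y, z axes, in that order (R = Rz(yaw) Ry(pitch) Rx(roll)).
In Python, from workcell import bot gives the robot as it stands. The module is installed in compiled form; this text tells all that it offers.
- The arm moves only by the shell command python3 -m jog 'ROWS' [FORCE]. ROWS is JSON, a list that holds one entry, the list of rows, each a list of 7 numbers: the shift along the tool's x, y, z in mm, then the turn, a rotation vector about the tool's x, y, z in rad, then the opening, from 0 (shut) to 1 (fully open). In form: [[[tx, ty, tz, wx, wy, wz, fingers], ...]]. A call has 1 to 5 rows; each row shifts and turns the commanded pose from where the row before left it, along the tool's axes as they then stand; what a row does not reach is not made up. A row lasts 1/10 s, in which the tool goes at most 50 mm and 8.59 degrees, less where a joint would pass 70% of its speed; a pose out of reach is approached as far as the arm can. A call is refused whole if a number of a shift passes 50 or a number of a turn 0.15, either way. A call with a gripper value outside its range is refused whole. The fingers move at their own pace and stop on an object; FORCE is the grip in N (left out, the last holds). Time passes only in rows, so rows that do not move let the fingers close. It gives the time, the measured TCP pose, the force, the opening and the grip force at its end, in the units of the state.
- bot.observe(): the state, without advancing time (a new reading comes with each control period).
- bot.grab_frame(name): name is "scene" or "side" or "wrist"; returns a dict with "img" (480x640x3 uint8, red, green, blue), "intrinsics" (3x3 intrinsics, pixels), "R" (3x3) and "t" (3): a world point X has camera coordinates R X + t; the wrist camera has in their place "tool_from_camera" (4x4, takes a point from camera to tool coordinates, whose origin is the TCP and whose axes are the flange's). Camera axes: x right, y down, z forward; pixel columns grow to the right and rows downward; lengths in m; the calibration is good to about 2 mm. The wrist camera is an equidistant fisheye: a pixel r from the principal point sees the ray r / f radians off the axis. A picture is of the moment at which its call begins: read the wrist's pose just before it. There is no depth.
- bot.job_done(): hands the job in; it is judged then, once.
Trained networks look in a picture, given as the dict that the camera call returned (one of the last four; its "shot" number tells which), for a name from the list of things; names that differ only in an ending like _2 or _b are one class to them, and where a whole thing is asked for, a point or a joint stands for the part that bears it (a point fixed in the world has none). Each returns a list of dicts, best first, with "conf" (0 to 1); they miss things now and then, are a little off and sometimes report something else, mostly with a low value. They report only what shows in the picture. A call takes as long as a camera call.
- bot.trace(query, picture): "region" (480x640 bool, what is visible of it).
- bot.spot_point(query, picture): "xyz" ([x, y, z] in m, in world coordinates, good to about 4 mm: a listed point, or the origin of a listed thing).
The state is a dict: "clock": time; "qpos": joint angles; "qd": joint speeds; "joint_efforts": joint torques, N m; "position": TCP position; "tool_rot": TCP orientation; "force": force on the tool from outside, world axes, zero at the start; "moment": the same for the moment, N m; "grip_width": finger opening in m; "finger_force": force on a finger pad.
Only numpy, scipy, OpenCV 4.12 (cv2) and the standard library are available. Lean on these libraries where they do the work, as an engineer would, in place of code of your own. Each camera call takes 0.05 s, during which the arm holds its last target. There are 200 camera calls.

### The job

Bleed the airbrush's air reservoir: unscrew the small knurled lock nut on its bleed valve (counter-clockwise, at least half a turn) and let go of it, then gently press the freed valve pin most of the way down for about two seconds, and let it spring back. Leave the nut unscrewed, never push hard on the pin or the reservoir, and leave the things around it alone.

Things in the scene. Friction and masses are not known exactly. Their poses are not given: they have to be found in the camera images.
- reservoir: White steel cylinder, 100 mm in diameter and 230 mm long, lying along its own y axis on a dark 130 x 250 mm plate bolted to the bench. Origin: centre of the plate's underside, z up; the cylinder's top is 110 mm above the origin. The bleed valve stands on its top at y = +70 mm, a round pressure gauge (42 mm across, its top 159 mm above the origin) at y = -75 mm.
- valve_seat (a point): Top face of the valve's thin brass stem, on the valve's upright axis (fixed to the reservoir, z up), 145 mm above the reservoir's origin. The stem is 9 mm in diameter and 23 mm long between this face and a 22 mm brass boss below it.
- lock_nut: Knurled round brass nut, 14 mm in diameter and 10 mm tall, on the valve's axis. Origin: centre of its underside, z up; this frame rises with the nut but does not turn. Locked, its underside lies on the valve seat. It cannot come off. The steel valve pin (5 mm, with a flat 9 mm head) sticks up through its centre: the head's top is 11 to 23 mm above the top of the locked nut, different every time, so 5 to 17 mm above the fully raised nut.
- nut_turn (a joint): Turn of the lock nut in rad: 0 = screwed down and locked, grows counter-clockwise seen from above up to a stop at 4.7. The steep thread lifts the nut 8 mm per full turn (1.27 mm per rad, 6 mm at the stop); it turns with about 0.04 N m of friction and stays where it is left.
- spindle (a joint): How far the valve pin, together with the nut on it, is pressed down, in m: 0 = up. It can go down only as far as the nut stands clear of the seat, at most 0.006 (then a hard stop). A spring pushes it up with about 4 N at 0 and 1.3 N more per mm. Air is let out from 0.003 on.
- ink_jar: Bystander: glass jar with black lid, 48 mm in diameter, 62 mm tall; origin at the centre of its underside.
- tape_roll: Bystander: roll of paper tape lying flat, 84 mm in diameter, 22 mm tall; origin at the centre of its underside.
- loupe: Bystander: black magnifier loupe, 48 mm in diameter, 40 mm tall; origin at the centre of its underside.
- steel_rule: Bystander: flat steel bar rule 300 x 30 x 5 mm, long along its y; origin at the centre of its underside.

How it is judged:
On the way, in this order (a step that is already met when the one before it is completed fails the run):
1. the lock nut is unscrewed by half a turn or more and let go, the pin up (value of joint nut_turn above 3 rad and contact force between the fingers and lock_nut below 0.5 N and value of joint spindle below 0.0015 m), for 0.2 s.
2. the pin is held pressed at least 3 mm down for a second, the nut not gripped (value of joint spindle above 0.003 m and contact force between the fingers and lock_nut below 0.5 N), for 1 s.
At the end, for the whole second after the job is handed in: The lock nut still unscrewed by nearly half a turn or more (over 2.9 rad) and at rest, the pin sprung back to within 1 mm of its top, the four bystanders within 20 mm of their starts (value of joint nut_turn above 2.9 rad and value of joint spindle below 0.001 m and velocity of joint nut_turn between -0.2 and 0.2 rad/s and distance of each of ink_jar, tape_roll, loupe, steel_rule from where it was at the start of the episode below 0.02 m); the robot touches nothing.
It fails at once if the robot pushes on the pin or any part of the reservoir with more than 25 N (while not gripping the nut) (contact force between any of the fingers, the arm and reservoir above 25 N and contact force between the fingers and lock_nut below 0.5 N).
It fails at once if the ink jar is moved by more than 20 mm (distance of ink_jar from where it was at the start of the episode above 0.02 m).
It fails at once if the tape roll is moved by more than 20 mm (distance of tape_roll from where it was at the start of the episode above 0.02 m).
It fails at once if the loupe is moved by more than 20 mm (distance of loupe from where it was at the start of the episode above 0.02 m).
It fails at once if the steel rule is moved by more than 20 mm (distance of steel_rule from where it was at the start of the episode above 0.02 m).
It also fails if it takes over 62 s, if anything falls off the work surface, if the arm or the gripper's body presses on something with over 40 N, if the wrist force passes 120 N, or if a joint passes its speed limit or range.

## Working session

There is one attempt and no reset: what is moved stays moved. The work goes in short steps, Python scripts to look and compute and a shell command to move; the robot and the scene stay as the last step left them, time stands still between calls to the robot, and variables do not carry over. Pictures are saved under pics/ and viewed, at most 10 in all, crops included, and the job is handed in when it is done.

```bash
mkdir -p pics
cat > h.py <<'E'
from workcell import bot
import numpy as np, cv2
from scipy.spatial.transform import Rotation as Ro
def save(f,n): cv2.imwrite('pics/'+n,cv2.cvtColor(f['img'],cv2.COLOR_RGB2BGR))
def totool(p):
    s=bot.observe(); R=Ro.from_euler('xyz',s['tool_rot']).as_matrix()
    return R.T@(np.array(p)-s['position'])*1000
def proj(f,p):
    c=f['R']@np.array(p)+f['t']; u=f['intrinsics']@c; return u[:2]/u[2]
E
python3 - <<'E'
from h import *
np.set_printoptions(precision=4,suppress=True)
s=bot.observe(); print(s['clock'],s['position'],s['tool_rot'],s['grip_width'],s['force'],bot.tip_reach)
for c in ['scene','side']:
    f=bot.grab_frame(c); save(f,c+'0.png')
    print(c,'cam at',-f['R'].T@f['t'])
    for q in ['valve_seat','lock_nut','reservoir','ink_jar','tape_roll','loupe','steel_rule']:
        r=bot.spot_point(q,f)
        print(q,[(x['xyz'],round(x['conf'],2),proj(f,x['xyz']).round()) for x in r[:1]])
E
```

```text
0.0 [0.2374 0.5779 0.3033] [-3.1405  0.0001  2.7518] 0.08566373477178058 [ 0.6548 -0.0208 -0.4085] 0.0726
scene cam at [ 1.2617 -0.0579  0.7523]
valve_seat [([0.6313, 0.1557, 0.1496], 0.76, array([400., 249.]))]
lock_nut [([0.634, 0.1484, 0.1519], 0.55, array([396., 249.]))]
reservoir [([0.5956, 0.0901, 0.0004], 0.97, array([349., 304.]))]
ink_jar [([0.4739, 0.1195, 0.0026], 0.61, array([353., 252.]))]
tape_roll [([0.6865, 0.2571, 0.0021], 0.92, array([463., 334.]))]
loupe [([0.4841, -0.0674, 0.0031], 0.8, array([250., 266.]))]
steel_rule [([0.7033, 0.0118, 0.0062], 0.66, array([311., 359.]))]
side cam at [ 0.2718 -0.5009  0.8055]
valve_seat [([0.632, 0.1513, 0.1484], 0.8, array([313., 169.]))]
lock_nut [([0.6317, 0.1553, 0.1508], 0.47, array([312., 167.]))]
reservoir [([0.594, 0.0923, 0.0044], 0.77, array([311., 242.]))]
ink_jar [([0.4758, 0.1208, 0.0043], 0.7, array([256., 254.]))]
tape_roll [([0.6889, 0.2569, 0.002], 0.48, array([313., 182.]))]
loupe [([0.4766, -0.0705, 0.0044], 0.77, array([298., 323.]))]
steel_rule [([0.7071, 0.0096, 0.007], 0.89, array([377., 247.]))]
```

View scene.

```bash
python3 -c "
import cv2,numpy as np
a=cv2.imread('pics/scene0.png')[200:320,320:480];b=cv2.imread('pics/side0.png')[110:230,230:390]
cv2.imwrite('pics/c0.png',np.hstack([cv2.resize(x,(400,300),interpolation=2) for x in (a,b)]))"
```

```text
(no output)
```

View pics/c0.png

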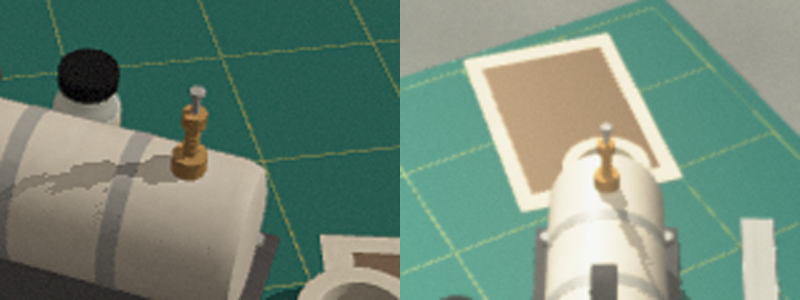

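View pics/scene0.png

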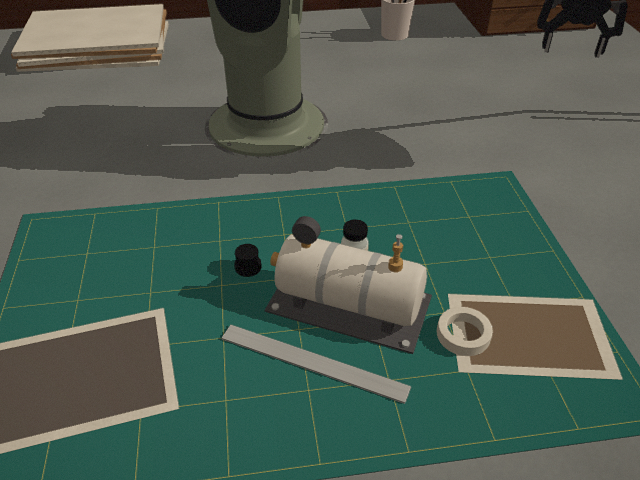

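Run:
```python
from h import *
np.set_printoptions(precision=4,suppress=True)
fs=[bot.grab_frame(c) for c in('scene','side')]
P=[f['intrinsics']@np.c_[f['R'],f['t']] for f in fs]
for a,b in (((399,236.5),(312.4,160.5)),((398,246),(312,169))):
    X=cv2.triangulatePoints(P[0],P[1],np.array(a,float),np.array(b,float))[:,0];X=X[:3]/X[3];print(X,proj(fs[0],X),proj(fs[1],X))
print(totool([.632,.153,.303]))
```

```text
[0.6298 0.1517 0.1724] [398.9802 236.5204] [312.38   160.4751]
[0.6282 0.152  0.1517] [397.6542 246.3496] [311.6499 168.5713]
[-526.4391 -243.2936    0.9029]
```

```bash
python3 -m jog '[[[0,0,0,0,0,0.1,1],[0,0,0,0,0,0.1,1]]]'; python3 -c "
from h import *
s=bot.observe();print(s['tool_rot'],s['qpos'])"
```

```text
clock: 1.1
position: [0.2377, 0.5781, 0.3039]
tool_rot: [-3.142, -0.0, 2.548]
force: [-1.0, -0.4, -0.4]
grip_width: 0.0855
finger_force: 0.0
[-3.14158105e+00 -9.17919004e-05  2.54770812e+00] [-1.28415084  0.5215488   0.01283037  1.6014524  -0.00761518  1.01862428
 -0.29211993]
```

```bash
python3 -m jog '[[[-47,-11,0,0,0,0,1],[-47,-11,0,0,0,0,1],[-47,-11,0,0,0,0,1],[-47,-11,0,0,0,0,1],[-47,-11,0,0,0,0,1]]]' && python3 -m jog '[[[-47,-11,0,0,0,0,1],[-47,-11,0,0,0,0,1],[-47,-11,0,0,0,0,1],[-47,-11,0,0,0,0,1],[-47,-11,0,0,0,0,1]]]' && python3 -m jog '[[[-47,-11,0,0,0,0,1],[-46,-13,0,0,0,0,1],[0,0,0,0,0,0.15,1],[0,0,0,0,0,0.15,1],[0,0,0,0,0,0.15,1]]]' && python3 -m jog '[[[0,0,0,0,0,0.15,1],[0,0,0,0,0,0.15,1],[0,0,0,0,0,0.15,1],[0,0,0,0,0,0.15,1],[0,0,0,0,0,0.15,1]]]' && python3 -m jog '[[[0,0,0,0,0,0.15,1],[0,0,0,0,0,0.15,1],[0,0,0,0,0,0.15,1],[0,0,0,0,0,0.15,1],[0,0,0,0,0,0.15,1]]]'
python3 -c "
from h import *
s=bot.observe();print(s['tool_rot'],s['qpos'])"
```

```text
clock: 1.6
position: [0.4033, 0.4002, 0.3041]
tool_rot: [3.141, 0.0, 2.552]
force: [0.4, 0.2, 0.0]
grip_width: 0.0855
finger_force: 0.0
clock: 2.1
position: [0.568, 0.2236, 0.3041]
tool_rot: [3.141, 0.0, 2.552]
force: [0.6, 0.6, 0.5]
grip_width: 0.0854
finger_force: 0.0
clock: 2.6
position: [0.631, 0.1531, 0.3037]
tool_rot: [-3.141, -0.0, 2.095]
force: [0.3, 0.7, -0.2]
grip_width: 0.0851
finger_force: 0.0
clock: 3.1
position: [0.6309, 0.1537, 0.3039]
tool_rot: [3.142, -0.0, 1.346]
force: [-0.9, 0.3, 0.4]
grip_width: 0.0852
finger_force: 0.0
clock: 3.6
position: [0.6309, 0.1537, 0.3039]
tool_rot: [-3.142, -0.0, 0.596]
force: [0.7, -0.3, 0.1]
grip_width: 0.0851
finger_force: 0.0
[-3.14155376e+00 -1.27719048e-04  5.95740482e-01] [-0.7085431   0.63827419  0.61170346  1.55358468 -0.39917339  1.07702326
 -0.97327468]
```

```bash
python3 -m jog '[[[0,0,0,0,0,0.15,1],[0,0,0,0,0,0.15,1],[0,0,0,0,0,0.15,1],[0,0,0,0,0,0.15,1]]]' && python3 -m jog '[[[0,0,0,0,0,0.15,1],[0,0,0,0,0,0.15,1],[0,0,0,0,0,0.15,1],[0,0,0,0,0,0,1]]]'
python3 - <<'E'
from h import *
np.set_printoptions(precision=4,suppress=True)
s=bot.observe();print(s['tool_rot'],s['qpos'],s['force'])
f=bot.grab_frame('wrist'); save(f,'w1.png')
print(f['tool_from_camera'],f['intrinsics'])
for q in ['valve_seat','lock_nut']:
    print(q,[(x['xyz'],round(x['conf'],2)) for x in bot.spot_point(q,f)[:2]])
E
```

```text
clock: 4.0
position: [0.6309, 0.1537, 0.3039]
tool_rot: [-3.141, -0.0, -0.004]
force: [-0.4, 0.9, -0.2]
grip_width: 0.0852
finger_force: 0.0
clock: 4.4
position: [0.6308, 0.1539, 0.3036]
tool_rot: [3.141, 0.0, -0.451]
force: [-0.2, -0.2, 0.8]
grip_width: 0.0856
finger_force: 0.0
[ 3.1408  0.     -0.4507] [-0.8466  0.7313  0.8835  1.5608 -0.6029  1.1418 -1.8523] [-0.2344 -0.195   0.7623]
[[ 0.0002 -0.9454 -0.3258  0.0845]
 [ 1.      0.0002  0.0001 -0.0006]
 [ 0.     -0.3258  0.9454 -0.0699]
 [ 0.      0.      0.      1.    ]] [[371.6483   0.     319.3712]
 [  0.     371.6483 242.8862]
 [  0.       0.       1.    ]]
valve_seat [([0.6314, 0.1484, 0.1487], 0.74)]
lock_nut [([0.6305, 0.1507, 0.1484], 0.91), ([0.4791, 0.1207, -0.0021], 0.58)]
```

View pics/w1.png

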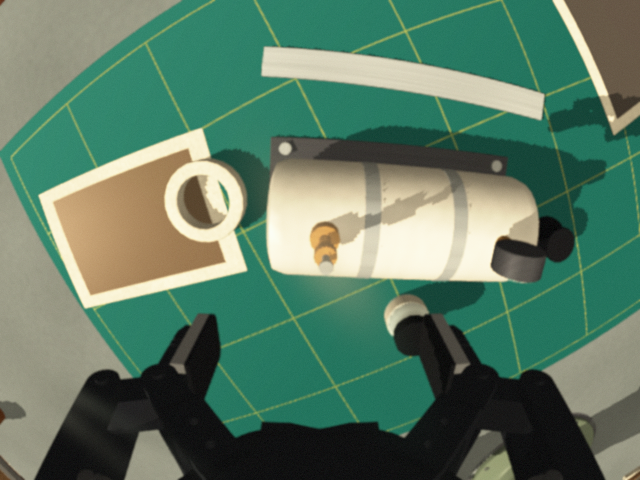

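```bash
cat >> h.py <<'E'
def wray(f,s,uv):
    K=f['intrinsics'];d=np.array([uv[0]-K[0,2],uv[1]-K[1,2]]);r=np.hypot(*d);th=r/K[0,0]
    c=np.r_[d/r*np.sin(th),np.cos(th)];T=f['tool_from_camera'];R=Ro.from_euler('xyz',s['tool_rot']).as_matrix()
    return R@T[:3,3]+s['position'],R@T[:3,:3]@c
E
python3 - <<'E'
from h import *
np.set_printoptions(precision=4,suppress=True)
s=bot.observe();f=bot.grab_frame('wrist')
im=f['img'][200:300,260:390];save({'img':cv2.resize(im,(780,600),interpolation=2)},'w1c.png')
for uv in ((325,252),(326.5,267)):
  o,d=wray(f,s,uv)
  for z in (.145,.151,.172,.178): print(uv,o+d*(z-o[2])/d[2])
E
```

```text
(325, 252) [0.6289 0.1511 0.145 ]
(325, 252) [0.631  0.1502 0.151 ]
(325, 252) [0.6382 0.1472 0.172 ]
(325, 252) [0.6402 0.1463 0.178 ]
(326.5, 267) [0.6188 0.1547 0.145 ]
(326.5, 267) [0.6211 0.1538 0.151 ]
(326.5, 267) [0.6293 0.1504 0.172 ]
(326.5, 267) [0.6316 0.1494 0.178 ]
```

View pics/w1c.png

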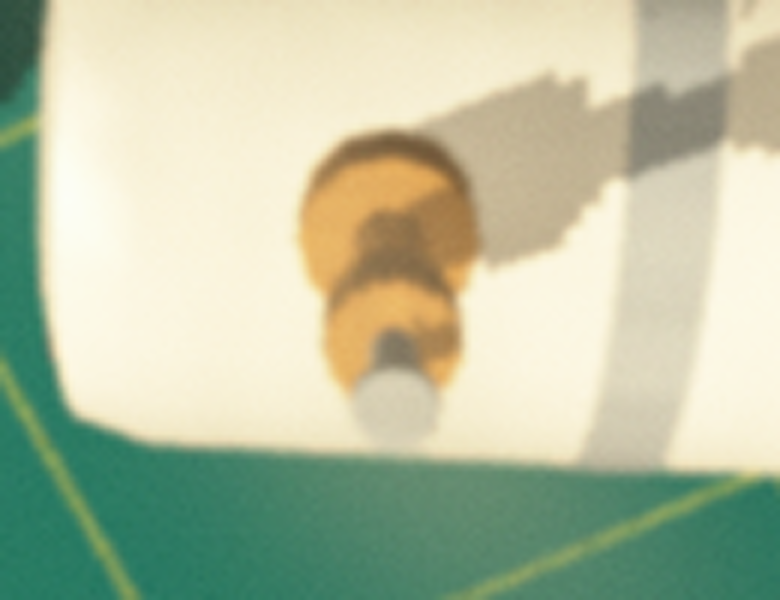

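```bash
python3 -m jog '[[[0.5,3,20,0,0,0,0.6],[0,0,25,0,0,0,0.6],[0,0,25,0,0,0,0.6],[0,0,20,0,0,0,0.6],[0,0,7,0,0,0,0.6]]]' 25
python3 - <<'E'
from h import *
np.set_printoptions(precision=4,suppress=True)
s=bot.observe();f=bot.grab_frame('wrist');save(f,'w2.png')
print(s['position'],s['force'],totool([.630,.151,.150]))
f=bot.grab_frame('side');g=bot.grab_frame('scene')
save({'img':np.hstack([cv2.resize(x,(400,300),interpolation=2) for x in (f['img'][110:230,230:390],g['img'][180:300,320:480])])},'c2.png')
E
```

```text
clock: 5.1
position: [0.6294, 0.1506, 0.2052]
tool_rot: [3.14, 0.002, -0.446]
force: [-0.9, 1.1, 0.7]
grip_width: 0.0512
finger_force: 0.0
[0.6294 0.1506 0.2052] [-0.8931  1.1187  0.7325] [ 0.3524 -0.6851 55.2511]
```

View pics/c2.png

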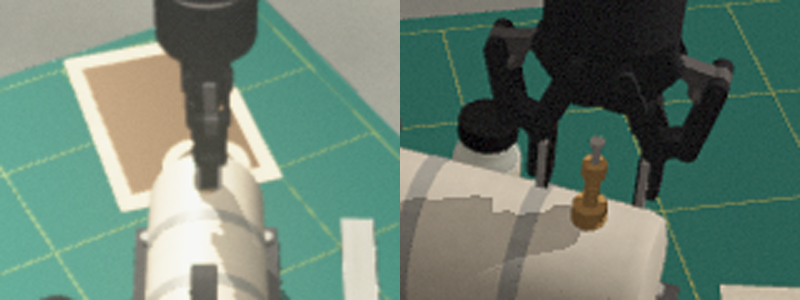

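View pics/w2.png

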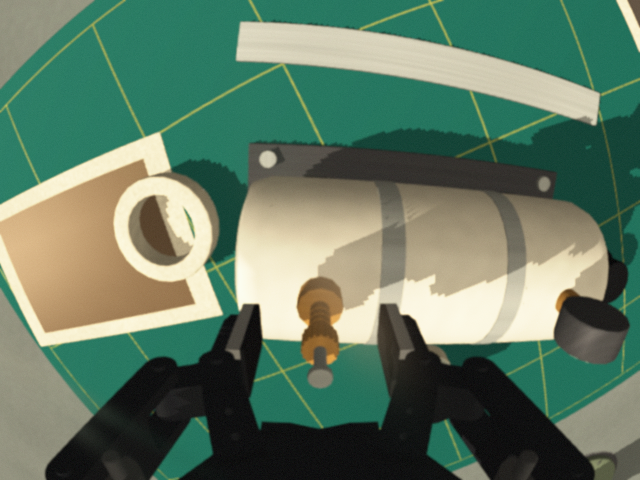

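The fingers straddle the nut, which sits at (320,345) in the wrist view, centred between the pads. I'm closing.

```bash
python3 -m jog '[[[0,0,0,0,0,0,0.1],[0,0,0,0,0,0,0.1],[0,0,0,0,0,0,0],[0,0,0,0,0,0,0],[0,0,0,0,0,0,0]]]' 25; python3 -m jog '[[[0,0,0,0,0,0,0],[0,0,0,0,0,0,0]]]'
```

```text
clock: 5.75
position: [0.6301, 0.1502, 0.2077]
tool_rot: [-3.142, -0.0, -0.448]
force: [-3.4, -1.8, 6.7]
grip_width: 0.0127
finger_force: 24.3
clock: 5.95
position: [0.6301, 0.1502, 0.2077]
tool_rot: [-3.141, -0.0, -0.448]
force: [-3.7, -2.9, 6.4]
grip_width: 0.0124
finger_force: 24.3
```

```bash
R='x'; python3 -m jog '[[[0,0,-0.15,0,0,-0.12,0],[0,0,-0.15,0,0,-0.12,0],[0,0,-0.15,0,0,-0.12,0],[0,0,-0.15,0,0,-0.12,0],[0,0,-0.15,0,0,-0.12,0]]]'; python3 -c "
from h import *
s=bot.observe();print(s['qpos'],s['moment'])"
```

```text
clock: 6.45
position: [0.6301, 0.1505, 0.2083]
tool_rot: [-3.142, -0.001, 0.157]
force: [-1.8, -1.4, 2.4]
grip_width: 0.0128
finger_force: 24.3
[-0.7238129   0.76724995  0.64703394  1.64111626 -0.55249331  0.92286843
 -1.2838826 ] [-0.15602815  0.37918452 -0.04821678]
```

```bash
python3 -m jog '[[[0,0,-0.15,0,0,-0.12,0],[0,0,-0.15,0,0,-0.12,0],[0,0,-0.15,0,0,-0.12,0],[0,0,-0.15,0,0,-0.12,0],[0,0,-0.15,0,0,-0.12,0]]]'; python3 -m jog '[[[0,0,-0.15,0,0,-0.12,0],[0,0,-0.15,0,0,-0.12,0],[0,0,-0.15,0,0,-0.12,0],[0,0,-0.15,0,0,-0.12,0],[0,0,-0.15,0,0,-0.12,0]]]'; python3 -m jog '[[[0,0,-0.15,0,0,-0.12,0],[0,0,-0.15,0,0,-0.12,0],[0,0,-0.15,0,0,-0.12,0],[0,0,-0.15,0,0,-0.12,0],[0,0,-0.15,0,0,-0.12,0]]]'; python3 -c "
from h import *
s=bot.observe();print(s['qpos'],s['moment'])"
```

```text
clock: 6.95
position: [0.63, 0.1508, 0.209]
tool_rot: [-3.142, -0.001, 0.757]
force: [-3.4, 0.3, 3.3]
grip_width: 0.0129
finger_force: 24.4
clock: 7.45
position: [0.6297, 0.151, 0.2097]
tool_rot: [-3.141, -0.0, 1.357]
force: [-4.8, 1.9, 3.0]
grip_width: 0.0124
finger_force: 24.4
clock: 7.95
position: [0.6295, 0.151, 0.2103]
tool_rot: [-3.141, -0.001, 1.957]
force: [-7.0, 2.0, 4.1]
grip_width: 0.0123
finger_force: 24.4
[-0.43706595  0.66886338  0.17028091  1.62388067 -0.13960362  0.86164844
  0.17462731] [ 0.29455757  1.3820631  -0.05064159]
```

```bash
python3 -m jog '[[[0,0,-0.17,0,0,-0.12,0],[0,0,-0.17,0,0,-0.12,0],[0,0,-0.17,0,0,-0.12,0],[0,0,-0.17,0,0,-0.12,0],[0,0,-0.17,0,0,-0.12,0]]]'; python3 -m jog '[[[0,0,-0.17,0,0,-0.12,0],[0,0,-0.17,0,0,-0.12,0],[0,0,-0.17,0,0,-0.12,0],[0,0,-0.17,0,0,-0.12,0],[0,0,-0.17,0,0,-0.12,0]]]'; python3 -m jog '[[[0,0,-0.17,0,0,-0.12,0],[0,0,-0.17,0,0,-0.12,0],[0,0,-0.17,0,0,-0.12,0],[0,0,0,0,0,0,0],[0,0,0,0,0,0,0]]]'; python3 -c "
from h import *
s=bot.observe();print(s['qpos'],s['moment'])"
```

```text
clock: 8.45
position: [0.6292, 0.1508, 0.211]
tool_rot: [-3.141, -0.001, 2.557]
force: [-8.7, 1.0, 3.6]
grip_width: 0.0125
finger_force: 24.4
clock: 8.95
position: [0.6291, 0.1505, 0.2118]
tool_rot: [-3.141, -0.002, -3.126]
force: [-9.4, -0.5, 3.5]
grip_width: 0.013
finger_force: 24.4
clock: 9.45
position: [0.6292, 0.1503, 0.2122]
tool_rot: [-3.142, -0.002, -2.771]
force: [-8.4, -1.3, 4.2]
grip_width: 0.0128
finger_force: 24.5
[-0.17165539  0.66518126 -0.23722356  1.60691588  0.18725018  0.89400465
  1.46295534] [-0.21331735  1.61423297 -0.00299024]
```

```bash
python3 -m jog '[[[0,0,-0.3,0,0,-0.12,0],[0,0,-0.3,0,0,-0.12,0],[0,0,-0.3,0,0,-0.12,0],[0,0,0,0,0,0,0]]]'; python3 -m jog '[[[0,0,0,0,0,0,0.5],[0,0,0,0,0,0,0.5],[0,0,0,0,0,0,0.5],[0,0,0,0,0,0,0.5],[0,0,0,0,0,0,0.5]]]'
python3 - <<'E'
from h import *
np.set_printoptions(precision=4,suppress=True)
s=bot.observe();f=bot.grab_frame('wrist')
save({'img':np.hstack([cv2.resize(f['img'][270:420,220:420],(800,600),interpolation=2)])},'w3.png')
print(s['position'],s['tool_rot'],s['qpos'],s['force'])
E
```

```text
clock: 9.85
position: [0.6293, 0.1502, 0.2131]
tool_rot: [3.141, -0.002, -2.407]
force: [-7.2, -1.8, 3.7]
grip_width: 0.0127
finger_force: 24.6
clock: 10.35
position: [0.6301, 0.1507, 0.213]
tool_rot: [-3.141, 0.0, -2.411]
force: [-0.2, 0.1, 0.5]
grip_width: 0.0428
finger_force: 0.0
[0.6301 0.1507 0.213 ] [-3.1414  0.0001 -2.4115] [-0.1131  0.6736 -0.3288  1.6017  0.2583  0.9092  1.7664] [-0.1645  0.0812  0.4938]
```

View pics/w3.png

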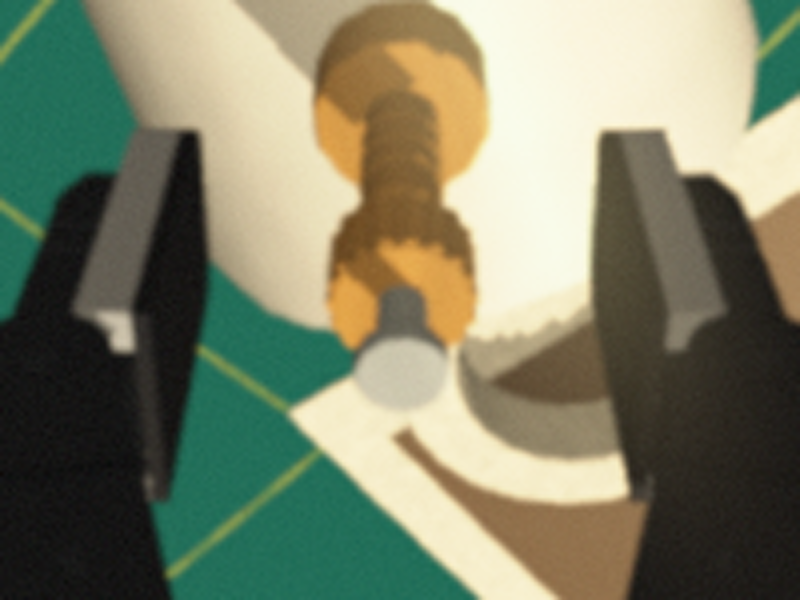

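```bash
python3 - <<'E'
from h import *
np.set_printoptions(precision=4,suppress=True)
s=bot.observe();f=bot.grab_frame('wrist')
for uv in ((320,363),(320,346)):
  o,d=wray(f,s,uv)
  for z in (.161,.170,.173,.176): print(uv,o+d*(z-o[2])/d[2])
E
python3 -m jog '[[[0,0,-15,0,0,0,0.5],[0,0,-20,0,0,0,0.5],[0,0,-20,0,0,0,0.3],[0,0,0,0,0,0,0],[0,0,0,0,0,0,0]]]' 
python3 -m jog '[[[0,0,0,0,0,0,0],[0,0,0,0,0,0,0],[0,0,0,0,0,0,0]]]'
```

```text
(320, 363) [0.6374 0.1577 0.161 ]
(320, 363) [0.6322 0.153  0.17  ]
(320, 363) [0.6305 0.1515 0.173 ]
(320, 363) [0.6288 0.1499 0.176 ]
(320, 346) [0.631  0.1519 0.161 ]
(320, 346) [0.6263 0.1477 0.17  ]
(320, 346) [0.6247 0.1463 0.173 ]
(320, 346) [0.6231 0.1449 0.176 ]
clock: 10.95
position: [0.6302, 0.1507, 0.2691]
tool_rot: [-3.141, 0.001, -2.412]
force: [-0.2, 0.7, -0.9]
grip_width: 0.0007
finger_force: 0.0
clock: 11.25
position: [0.6299, 0.1506, 0.2676]
tool_rot: [3.141, -0.001, -2.411]
force: [0.1, -0.3, -1.1]
grip_width: -0.0002
finger_force: 0.0
```

```bash
python3 -m jog '[[[0,0,8,0,0,0,0],[0,0,6,0,0,0,0],[0,0,1,0,0,0,0],[0,0,0,0,0,0,0]]]'; python3 -m jog '[[[0,0,1,0,0,0,0],[0,0,1,0,0,0,0],[0,0,0,0,0,0,0]]]'
```

```text
clock: 11.65
position: [0.6299, 0.1507, 0.2525]
tool_rot: [3.141, -0.001, -2.411]
force: [-0.0, -0.0, 0.6]
grip_width: -0.0003
finger_force: 0.0
clock: 11.95
position: [0.63, 0.1506, 0.251]
tool_rot: [-3.142, 0.0, -2.411]
force: [0.6, -0.8, -0.6]
grip_width: -0.0001
finger_force: 0.0
```

```bash
python3 -m jog '[[[0,0,1,0,0,0,0],[0,0,0.5,0,0,0,0],[0,0,0,0,0,0,0]]]'
```

```text
clock: 12.25
position: [0.63, 0.1507, 0.2495]
tool_rot: [3.142, -0.0, -2.411]
force: [-0.7, 0.4, -0.0]
grip_width: 0.0002
finger_force: 0.0
```

```bash
for i in 1; do python3 -m jog '[[[0,0,1,0,0,0,0],[0,0,0,0,0,0,0]]]'; python3 -m jog '[[[0,0,1,0,0,0,0],[0,0,0,0,0,0,0]]]'; done
```

```text
clock: 12.45
position: [0.63, 0.1506, 0.2484]
tool_rot: [3.142, -0.0, -2.411]
force: [0.6, 0.2, 0.3]
grip_width: 0.0002
finger_force: 0.0
clock: 12.65
position: [0.6301, 0.1507, 0.2476]
tool_rot: [-3.141, 0.0, -2.411]
force: [-0.3, -0.3, 2.5]
grip_width: -0.0001
finger_force: 0.9
```

```bash
python3 -m jog '[[[0,0,1,0,0,0,0],[0,0,0,0,0,0,0]]]'; python3 -m jog '[[[0,0,1,0,0,0,0],[0,0,0,0,0,0,0]]]'
```

```text
clock: 12.85
position: [0.6301, 0.1507, 0.2466]
tool_rot: [-3.141, 0.0, -2.411]
force: [-0.9, -1.6, 4.8]
grip_width: -0.0001
finger_force: 2.3
clock: 13.05
position: [0.6301, 0.1507, 0.2456]
tool_rot: [-3.141, 0.0, -2.411]
force: [-0.9, -0.2, 5.1]
grip_width: 0.0002
finger_force: 2.9
```

```bash
python3 -m jog '[[[0,0,0.8,0,0,0,0],[0,0,0.7,0,0,0,0],[0,0,0,0,0,0,0]]]'; python3 -m jog '[[[0,0,0.8,0,0,0,0],[0,0,0.7,0,0,0,0],[0,0,0,0,0,0,0]]]'
```

```text
clock: 13.35
position: [0.6301, 0.1507, 0.2443]
tool_rot: [-3.141, 0.0, -2.411]
force: [-1.3, -0.3, 7.4]
grip_width: -0.0
finger_force: 3.7
clock: 13.65
position: [0.6302, 0.1507, 0.2429]
tool_rot: [-3.141, 0.001, -2.412]
force: [-1.5, -1.1, 8.9]
grip_width: -0.0001
finger_force: 4.6
```

```bash
python3 -m jog '[[[0,0,0.6,0,0,0,0],[0,0,0,0,0,0,0],[0,0,0,0,0,0,0],[0,0,0,0,0,0,0],[0,0,0,0,0,0,0]]]'; python3 -m jog '[[[0,0,0,0,0,0,0],[0,0,0,0,0,0,0],[0,0,0,0,0,0,0],[0,0,0,0,0,0,0],[0,0,0,0,0,0,0]]]'; python3 -c "
from h import *
f=bot.grab_frame('side');g=bot.grab_frame('scene')
save({'img':np.hstack([cv2.resize(x,(400,300),interpolation=2) for x in (f['img'][130:190,270:350],g['img'][210:270,360:440])])},'c4.png')"
```

```text
clock: 14.15
position: [0.6301, 0.1507, 0.2424]
tool_rot: [-3.141, 0.001, -2.411]
force: [-2.9, -1.4, 9.3]
grip_width: -0.0001
finger_force: 4.9
clock: 14.65
position: [0.6302, 0.1507, 0.2425]
tool_rot: [-3.141, 0.001, -2.411]
force: [-2.5, -0.7, 11.0]
grip_width: 0.0
finger_force: 4.9
```

View pics/c4.png

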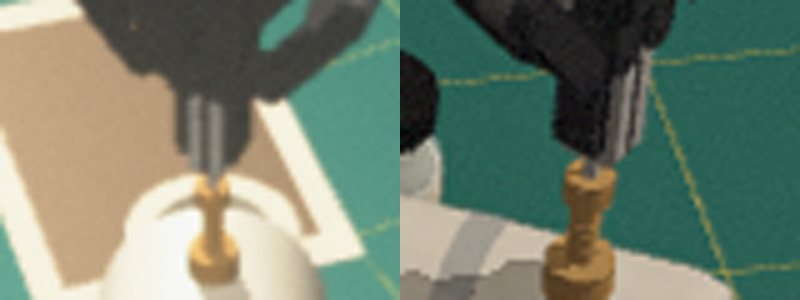

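The closed fingertips are on the pin head, at crop pixel (597,165), and clear of the nut. The ~9.8 N force fits about 4.4 mm of travel. I'll hold a bit longer, then release.

```bash
python3 -m jog '[[[0,0,0,0,0,0,0],[0,0,0,0,0,0,0],[0,0,0,0,0,0,0],[0,0,0,0,0,0,0],[0,0,0,0,0,0,0]]]'; python3 -m jog '[[[0,0,0,0,0,0,0],[0,0,0,0,0,0,0],[0,0,0,0,0,0,0],[0,0,0,0,0,0,0],[0,0,0,0,0,0,0]]]';  python3 -m jog '[[[0,0,-2,0,0,0,0],[0,0,-2,0,0,0,0],[0,0,-4,0,0,0,0],[0,0,-15,0,0,0,0],[0,0,-20,0,0,0,0]]]'; python3 -m jog '[[[0,0,-10,0,0,0,0],[0,0,0,0,0,0,0],[0,0,0,0,0,0,0]]]'
python3 - <<'E'
from h import *
f=bot.grab_frame('side');g=bot.grab_frame('scene')
save({'img':np.hstack([cv2.resize(x,(400,300),interpolation=2) for x in (f['img'][130:190,270:350],g['img'][210:270,360:440])])},'c5.png')
E
```

```text
clock: 15.25
position: [0.6302, 0.1507, 0.2424]
tool_rot: [-3.141, 0.001, -2.412]
force: [-1.8, -2.8, 9.1]
grip_width: 0.0001
finger_force: 4.9
clock: 15.75
position: [0.6301, 0.1507, 0.2425]
tool_rot: [-3.141, 0.001, -2.412]
force: [-2.1, -0.6, 10.3]
grip_width: 0.0004
finger_force: 4.9
clock: 16.25
position: [0.6297, 0.1506, 0.2853]
tool_rot: [3.141, -0.001, -2.411]
force: [0.9, 0.4, 0.5]
grip_width: 0.0002
finger_force: 0.0
clock: 16.55
position: [0.6299, 0.1506, 0.2946]
tool_rot: [-3.142, -0.0, -2.411]
force: [0.2, 0.9, -0.5]
grip_width: -0.0
finger_force: 0.0
```

View pics/c5.png

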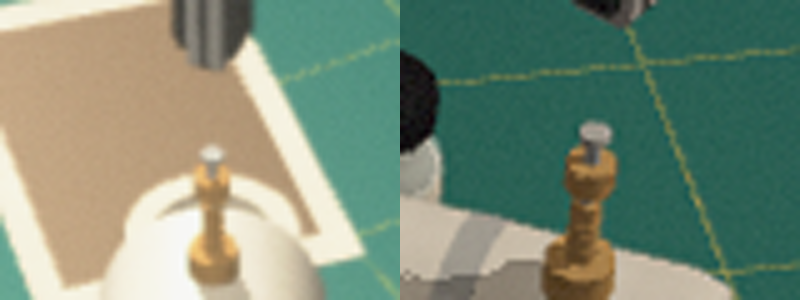

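The pin has sprung back: its head is at (595,130) in the crop, the nut is still raised, and the gripper is clear.

```bash
python3 -c "
from workcell import bot
print(bot.job_done())"
```

```text
the job is handed in; nothing more can be done
None
```

The job is handed in, with no verdict returned: I turned the lock nut about 4.3 rad counter-clockwise and let it go, held the pin about 4 mm down for about 2 s at roughly 10 N (depth estimated from force and arm travel), and the last picture shows it sprung back, the nut still raised and the gripper clear.

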